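# Take the carried pile apart and set out the counter display

### The arm

A 6-joint arm with a two-finger parallel gripper is mounted at the origin on a cart in front of the work surface, level with it; the furniture and walls round the work are solid. World frame = base frame: x ahead of the robot, y to its left, z up, the work surface at z = 0. Lengths are in m, angles in rad, forces in N, time in s.
With the tool pointing down it reaches from about 0.35 to 0.925 m from the base axis. Payload 6.4 kg.
Tool frame: the origin (TCP) lies on the centre line of the jaws, within the pads' length; the fingertips stand ctrl.tips_ahead ahead of it and the grasp point (between the pads) is the TCP (ctrl.tips_ahead is the distance from the TCP to the fingertips, in m); z points along the fingers, y is the line along which they close (so a half turn about z gives the same grasp; the last joint's range is limited). The gripper opens to 94 mm and grips with 3 to 60 N. Pads are 16 mm wide; open, the fingers measure 119 mm over their backs; the gripper's body (75 mm by 177 mm) begins 78 mm behind the grasp point.
Start: joints at [-1.363, 0.245, 1.558, -0, 1.339, -0.174], TCP at [0.242, -0.603, 0.224] pointing down, gripper open.
Joint ranges: [-3.13, 3.13], [-1.02, 2.26], [0.13, 2.54], [-0.95, 4.09], [0.21, 2.88], [-2.74, 2.74]. Speed limits (rad/s): [2.57, 2.57, 3.14, 3.14, 3.14, 3.14].

### API

Orientations are given as a rotation vector (axis times angle).
In Python, from rig import ctrl, camrig, readout gives the robot as it stands (ctrl), with the cameras (camrig) and the readings (readout).
- The arm moves only by the shell command python3 nudge.py 'ROWS' [FORCE]. ROWS is a JSON object with one list for each field, all of the same length, 1 to 10, a row being the entries at one place: jaw (the finger opening in m), x, y, z (the shift in shares of 0.75 m (1.0 is 0.75 m)), rz (a turn about the tool's z in parts of the range, where 1.0 means 120 degrees); each row is the pose to reach, as a shift and turn from the pose commanded when the command began, along the tool's axes at that moment; what a row does not reach only later rows make up. A row lasts 1/10 s, in which the tool goes at most 0.05 m and 0.15 rad, less where a joint would pass 70% of its speed; a pose out of reach is approached as far as the arm can. The fingers move at their own pace and stop on an object; FORCE is the grip in N (left out, the last holds). Time passes only in rows, so rows that do not move let the fingers close. It prints the time, the measured TCP pose, the force, the opening and the grip force at its end. Input that does not fit is refused with a message, and nothing moves.
- readout.get_state(): the state, without advancing time (a new reading comes with each control period).
- camrig.snapshot(name): name is "side" or "top"; returns a dict with "image" (384x512x3 uint8, red, green, blue), "camera_matrix" (3x3 intrinsics, pixels), "k1" (the pictures are not rectified: a ray, as slopes to the right and down, at radius r is drawn at 1 + k1 r^2 times it, then the intrinsics apply), "xyz" and "attitude" of the camera in the world. Camera axes: x right, y down, z forward; pixel columns grow to the right and rows downward; lengths in m; the calibration is good to about 2 mm. A picture is of the moment at which its call begins. There is no depth.
- ctrl.close_job(): hands the job in; it is judged then, once.
The state is a dict: "time": time; "joint_pos": joint angles; "joint_velocities": joint speeds; "tau": joint torques, N m; "eef_pos": TCP position; "ee_rot": TCP orientation; "ft_force": force on the tool from outside, world axes, zero at the start; "ft_torque": the same for the moment, N m; "opening": finger opening in m; "grip_force": force on a finger pad.
Only numpy, scipy, OpenCV 4.12 (cv2) and the standard library are available. Lean on these libraries where they do the work, as an engineer would, in place of code of your own. Each camera call takes 0.05 s, during which the arm holds its last target. There are 200 camera calls.

### The job

The stock for the display was carried to the bench in one pile on the sample board. Take the pile apart from the top down and set each thing on its own place: the ink stick lengthwise on its rest between the two end cleats, the carton square in the rectangular tray, the tin in the round coaster, and last the sample board on the sloped stand, lengthwise up the slope, in the middle and with its lower end down against the cleat so that it cannot slide off. Let go of everything, and do not disturb the little jar that stands among them.

Things in the scene. Friction and masses are not known exactly. Their poses are not given: they have to be found in the camera images.
- ink_stick: black moulded ink stick lying flat on top of the pile (on the carton): 19 mm wide (x) x 72 mm long (y) x 10 mm high, 24 g. Origin at the centre of its underside, z up.
- carton: small brown cardboard carton, closed, second from the top (it stands on the tin): 44 mm (x) x 62 mm (y) x 36 mm high, about 50 g. Origin at the centre of its underside, z up.
- tin: round flat tin with a blue slip lid, below the carton and on the sample board: 68 mm diameter x 24 mm high, about 60 g, lid fixed. Origin at the centre of its underside, z up.
- board: wooden sample board with rows of small painted squares on its white face, at the bottom of the pile, flat on the bench: 120 mm long (x) x 62 mm wide (y) x 12 mm thick, about 140 g. Origin at the centre of its underside, z out of the painted face, which stays up. Either end may go to the cleat.
- stick_rest: fixed wooden block 40 mm wide (x) x 106 mm long (y): its flat top, where the stick lies along y, is 12 mm above the bench; a cleat 6 mm higher stands across each end with 92 mm between them; the long sides are open. Origin at the centre of its underside, z up.
- tray: fixed shallow rectangular wooden tray, 76 mm (x) x 94 mm (y) outside, 66 mm x 84 mm inside; floor 3 mm above the bench, walls 8 mm above the bench. The carton stands flat on the floor with its long side along the tray's y. Origin at the centre of its underside, z up.
- coaster: fixed round coaster, cork floor 3 mm above the bench, wooden rim 88 mm diameter inside, 100 mm outside, 8 mm above the bench. The tin stands flat on the cork. Origin at the centre of its underside, z up.
- slope_seat (a point): point on the face of the fixed wooden sloped stand (100 mm wide, 134 mm up the slope, 20 degrees, open sides) where the centre of the board's underside is when the board touches the cleat; about 33 mm above the bench. x up the slope, y along the cleat, z square out of the face. The cleat is 60 mm down the slope, 8 mm proud. Friction holds the board: bring it down to the cleat.
- jar: small stoppered glass jar of pink pigment, 27 mm diameter x 61 mm high, standing loose in the middle among the pile and the places: leave it alone. Origin at the centre of its underside.

How it is judged:
By the outcome, as a careful person would: the job done as asked, in the order asked, and still so for the second after the job is handed in, with the robot touching nothing.
It also fails if it takes over 102 s, if anything falls off the work surface, if the arm or the gripper's body presses on something with over 40 N, if the wrist force passes 120 N, or if a joint passes its speed limit or range.

## Working session

There is one attempt and no reset: what is moved stays moved. The work goes in short steps, Python scripts to look and compute and a shell command to move; the robot and the scene stay as the last step left them, time stands still between calls to the robot, and variables do not carry over. Pictures are saved under pics/ and viewed, at most 14 in all, crops included, and the job is handed in when it is done.

```bash
ls; mkdir -p pics; python3 - <<'E'
from rig import ctrl, camrig, readout
import cv2,pickle
print(readout.get_state(),ctrl.tips_ahead)
for n in("top","side"):
    s=camrig.snapshot(n);pickle.dump(s,open(f"{n}.pkl","wb"))
    print(n,s["camera_matrix"],s["k1"],s["xyz"],s["attitude"])
    cv2.imwrite(f"pics/{n}0.png",cv2.resize(s["image"][:,:,::-1],(800,600),interpolation=cv2.INTER_CUBIC))
E
```

```text
nudge.py
pics
rig.py
{'time': 0.0, 'joint_pos': array([-1.36312210e+00,  2.45778223e-01,  1.55899348e+00, -2.27548195e-06,
        1.33869021e+00, -1.74108665e-01]), 'joint_velocities': array([-0.0002674 ,  0.00018449, -0.00050179, -0.00048694,  0.00057619,
        0.00076468]), 'tau': array([-5.59982345e-04, -4.15834415e+01, -3.14603090e+01,  6.84239133e-02,
        3.32402566e-02, -1.39329318e-04]), 'eef_pos': array([ 0.24205726, -0.60264799,  0.22337929]), 'ee_rot': array([-3.08269199e+00, -5.95713854e-01,  5.27215957e-05]), 'ft_force': array([-0.1904234 ,  0.2151475 ,  0.66193998]), 'ft_torque': array([-0.03376321,  0.02895556,  0.05965282]), 'grip_force': 0.0, 'opening': 0.09432352115867543} 0.019
top [[498.06555379   0.         256.31335249]
 [  0.         498.06555379 188.21314865]
 [  0.           0.           1.        ]] -0.21564494865487333 [ 0.1934231  -0.01260046  1.56223747] [-2.17386768  2.04136591 -0.21162517]
side [[384.76412492   0.         257.0867088 ]
 [  0.         384.76412492 191.89447982]
 [  0.           0.           1.        ]] -0.048238577515527216 [0.06608393 0.91459665 0.48705445] [-0.55157327  2.37132661 -1.58011485]
```

View pics/top0.png

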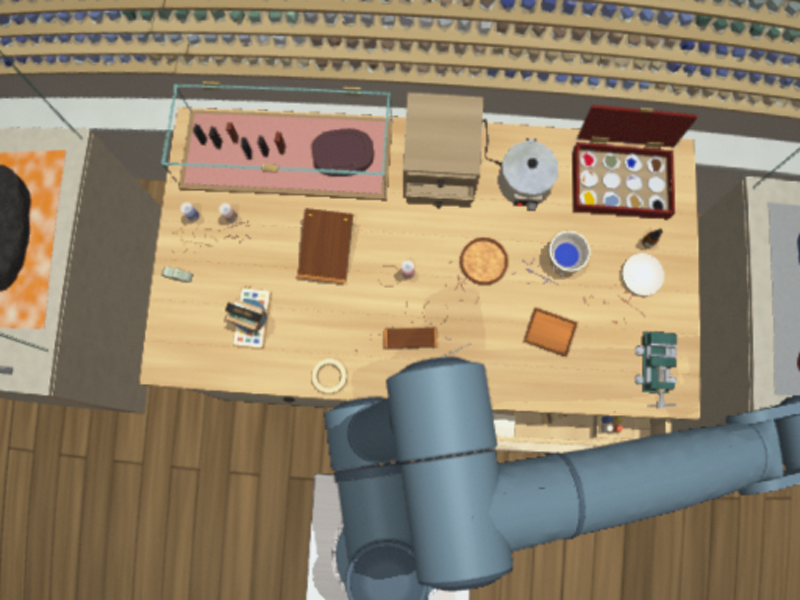

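View pics/side0.png

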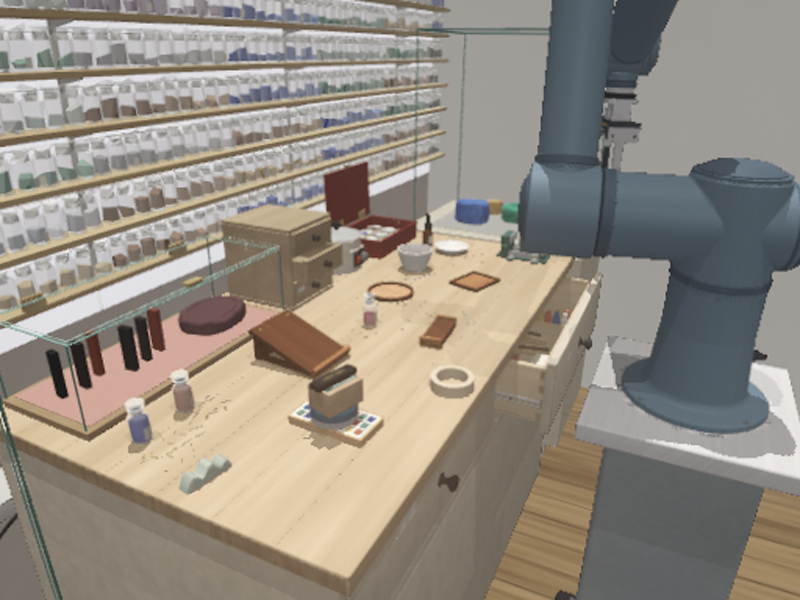

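The top view shows the pile at (247,318), slope stand (325,245), jar (407,268), coaster (484,260), tray (551,331) and stick rest (410,338). In the side view the pile is at (336,400), the stand (300,342), and the other places are to its right. I need zoomed crops to pick corners.

```bash
python3 - <<'E'
import cv2,pickle
def crop(n,x,y,w,h,z,o):
    im=pickle.load(open(n+".pkl","rb"))["image"][y:y+h,x:x+w,::-1]
    im=cv2.resize(im,None,fx=z,fy=z,interpolation=cv2.INTER_CUBIC)
    for i in range(x-x%10+10,x+w,10):
        cv2.line(im,((i-x)*z,0),((i-x)*z,5),(0,0,255),1)
        if i%20==0: cv2.putText(im,str(i),((i-x)*z-10,16),0,.4,(0,0,255),1)
    for i in range(y-y%10+10,y+h,10):
        cv2.line(im,(0,(i-y)*z),(5,(i-y)*z),(0,0,255),1)
        if i%20==0:cv2.putText(im,str(i),(6,(i-y)*z+4),0,.4,(0,0,255),1)
    cv2.imwrite("pics/"+o+".png",im)
crop("top",140,130,100,100,6,"topA")
crop("top",240,145,132,90,6,"topB")
crop("side",155,190,100,98,6,"sideA")
crop("side",225,165,100,95,6,"sideB")
E
```

```text
(no output)
```

View pics/topA.png

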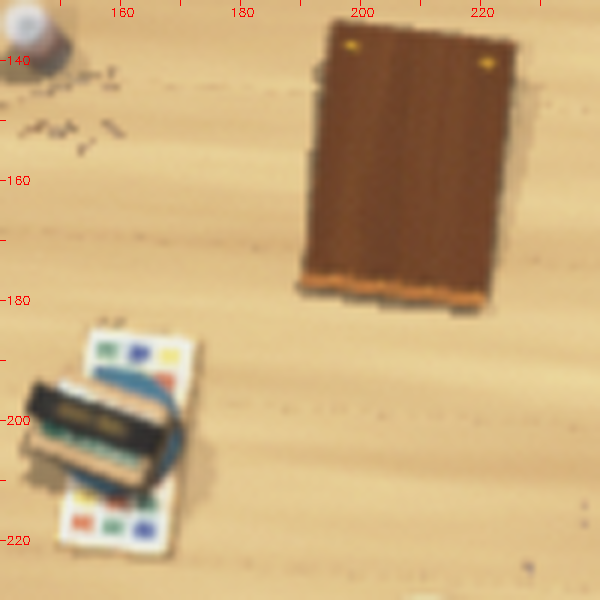

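View pics/topB.png

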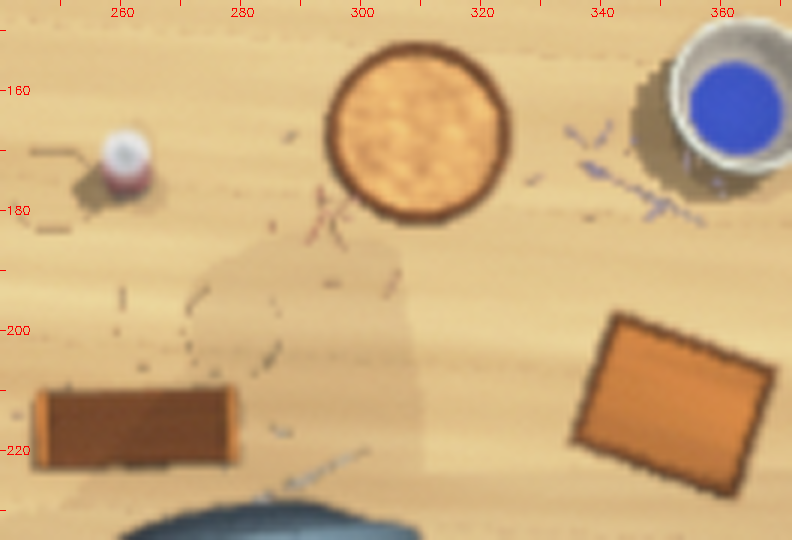

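View pics/sideA.png

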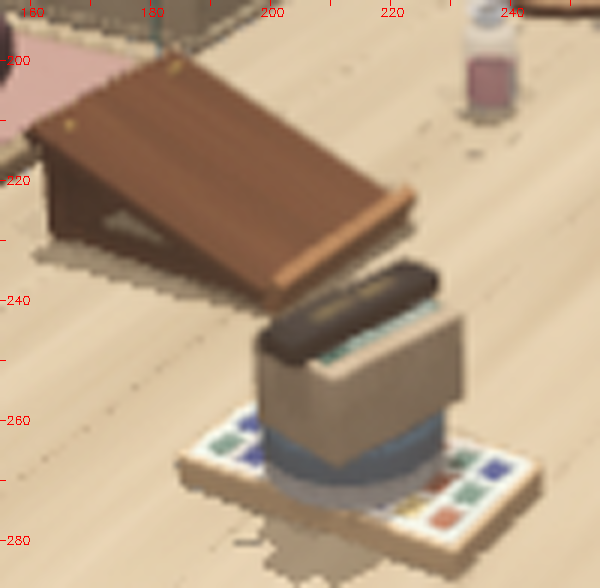

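View pics/sideB.png

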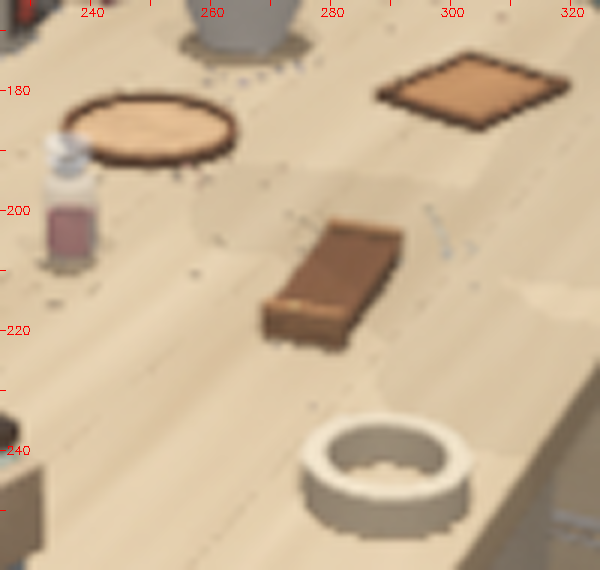

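Top crop corners (orig = offset + px/6): the pile is clear, board TL(92,328)…BR(168,553) with the carton and stick turned about 20°. Stand corners are (330,20), (517,42), cleat (300,280)–(487,297). The side crops show the same items unobstructed apart from the board's far corner. I'll fit poses with free height.

```bash
cat > geo.py <<'E'
import cv2,pickle,numpy as np
from scipy.spatial.transform import Rotation as R
from scipy.optimize import least_squares
def proj(s,P):
    Rw=R.from_rotvec(s["attitude"]).inv()
    p,_=cv2.projectPoints(np.asarray(P,float).reshape(-1,3),Rw.as_rotvec(),-Rw.apply(s["xyz"]),s["camera_matrix"],np.array([s["k1"],0,0,0,0.]))
    return p[:,0]
def corners(lx,ly): return np.array([[lx,ly],[lx,-ly],[-lx,-ly],[-lx,ly]])/2
def fit(obs,P0,x0,fz=True):
    """obs: list of (snap, idx, px). P0 local points; x0=x,y,z,yaw"""
    def f(q): 
        W=R.from_euler("z",q[3]).apply(P0)+q[:3]
        return np.concatenate([(proj(s,W[i])-p).ravel() for s,i,p in obs])
    r=least_squares(f,x0,loss="soft_l1"); return r.x,np.round(f(r.x).reshape(-1,2),1)
E
cat > m.py <<'E'
from geo import *
T=pickle.load(open("top.pkl","rb"));S=pickle.load(open("side.pkl","rb"))
off={'A':(T,140,130),'B':(T,240,145),'a':(S,155,190),'b':(S,225,165)}
def o(k,i,p):
    s,x,y=off[k];return s,i,np.array(p,float)/6+[x-.42,y-.42]
def tri(k1,p1,k2,p2):
    a=o(k1,0,p1);b=o(k2,0,p2)
    return least_squares(lambda q:np.r_[proj(a[0],q)[0]-a[2],proj(b[0],q)[0]-b[2]],[.5,0,0]).x
def show(n,r): print(n,np.round(r[0],4),"yaw",round(np.degrees(r[0][3]),1));print(r[1].tolist())
c3=lambda lx,ly:np.c_[corners(lx,ly),np.zeros(4)]
# corner order (+,+)(+,-)(-,-)(-,+) ; image top = +x, image left = +y
show("board top",fit([o('A',[0,1,2,3],[(92,328),(197,340),(168,553),(57,540)]),o('a',[1,2,3],[(543,468),(455,550),(180,460)][0:0] or [(0,0)]*3)][:1],c3(.12,.062),[.35,.3,.012,0]))
print("tri board R",tri('A',(168,553),'a',(543,468)),"or", tri('A',(57,540),'a',(455,550)),tri('A',(92,328),'a',(180,460)))
show("tray rim",fit([o('B',[0,1,2,3],[(613,312),(776,370),(738,498),(572,442)])],c3(.076,.094),[.35,-.1,.008,0]))
for a,b in [((613,312),(375,95)),((776,370),(470,52)),((738,498),(571,85)),((572,442),(480,130))]: print("tri tray",tri('B',a,'b',b))
print("coaster",tri('B',(418,133),'b',(150,127)))
print("rest L",tri('B',(45,428),'b',(307,308)),"R",tri('B',(233,424),'b',(367,225)))
print("jar base/top",tri('B',(128,190),'b',(67,262)),tri('B',(125,152),'b',(68,138)))
for a,b in [((330,20),(25,132)),((517,42),(172,52)),((487,297),(410,190)),((302,279),(275,285))]: print("tri stand",tri('A',a,'a',b))
print("stick",tri('A',(98,424),'a',(348,300)))
print("carton R-edge",tri('A',(172,410),'a',(463,318)))
E
python3 m.py
```

```text
board top [ 0.4634  0.3232 -0.0517 -0.0498] yaw -2.9
[[-0.3, 0.0], [0.3, 0.1], [-0.1, -0.0], [0.1, -0.1]]
tri board R [0.39446511 0.28357123 0.00838842] or [0.39729241 0.34360712 0.010101  ] [0.515101   0.33809255 0.00757735]
tray rim [ 0.4674 -0.3057 -0.025  -0.2738] yaw -15.7
[[0.2, 0.0], [0.1, -0.4], [-0.3, 0.2], [0.1, 0.1]]
tri tray [ 0.51222654 -0.26509467  0.00377545]
tri tray [ 0.4853984  -0.35390314  0.00629217]
tri tray [ 0.41569459 -0.33556604  0.00323016]
tri tray [ 0.44093973 -0.24561645  0.00198706]
coaster [ 0.60385452 -0.15605649  0.00560329]
rest L [0.42881337 0.03307922 0.01605927] R [ 0.43767893 -0.06476031  0.0165577 ]
jar base/top [ 5.68595095e-01 -5.20740463e-04 -5.68726285e-03] [0.5695753  0.00061437 0.06201547]
tri stand [0.67943504 0.21757132 0.05330064]
tri stand [0.67381198 0.11738903 0.05272989]
tri stand [0.54259856 0.12521309 0.0151105 ]
tri stand [0.54722621 0.22542311 0.01584999]
stick [0.45306331 0.31472959 0.07879308]
carton R-edge [0.44475162 0.27169116 0.05454488]
```

```bash
cat > ba.py <<'E'
from geo import *
T=pickle.load(open("top.pkl","rb"));S=pickle.load(open("side.pkl","rb"))
off={'A':(0,140,130),'B':(0,240,145),'a':(1,155,190),'b':(1,225,165)}
C=lambda lx,ly,z:[(x,y,z) for x,y in corners(lx,ly)]
st=np.tan(np.radians(20));c,s=np.cos(np.radians(20)),np.sin(np.radians(20))
sl=lambda u,y,n:(u*c-n*s,y,.033+u*s+n*c)
O={ # name: guess, [(cam, local, crop px)]
'board':([.455,.311,-.05],list(zip('AAAA',C(.12,.062,.012),[(92,328),(197,340),(168,553),(57,540)]))+list(zip('aaa',[C(.12,.062,.012)[i] for i in(2,3,0)],[(543,468),(455,550),(180,460)]))),
'tray':([.464,-.3,-.27],list(zip('BBBB',C(.076,.094,.008),[(613,312),(776,370),(738,498),(572,442)]))+list(zip('bbbb',C(.076,.094,.008),[(375,95),(470,52),(571,85),(480,130)]))),
'coaster':([.604,-.156,0],[('B',(0,0,.008),(418,133)),('b',(0,0,.008),(150,127))]),
'rest':([.433,-.016,.09],[('B',(0,.049,.018),(45,428)),('B',(0,-.049,.018),(233,424)),('b',(0,.049,.018),(307,308)),('b',(0,-.049,.018),(367,225))]),
'jar':([.569,0,0],[('B',(0,0,.061),(125,152)),('b',(0,0,.061),(68,138))]),
'stand':([.607,.172,-.06],[(k,p,q) for k,qs in(('A',[(330,20),(517,42),(487,297),(302,279)]),('a',[(25,132),(172,52),(410,190),(275,285)])) for p,q in zip([sl(.074,.05,0),sl(.074,-.05,0),sl(-.063,-.05,.008),sl(-.063,.05,.008)],qs)]),
'stick':([.453,.315,-.23],list(zip('AAAA',C(.019,.072,.082),[(38,380),(170,428),(157,468),(25,418)]))+[('a',(0,0,.082),(348,300))]),
'carton':([.45,.311,-.23],list(zip('AAA',[C(.044,.062,.072)[i] for i in(1,2,3)],[(172,410),(150,490),(25,445)]))+list(zip('aaa',[C(.044,.062,.072)[2],C(.044,.062,.072)[3],C(.044,.062,.036)[2]],[(463,318),(322,378),(463,402)]))),
}
N=list(O)
def cam(S,q): return dict(S,xyz=S["xyz"]+q[:3],attitude=(R.from_rotvec(q[3:])*R.from_rotvec(S["attitude"])).as_rotvec())
def res(q,split=False):
    cs=[cam(T,q[:6]),cam(S,q[6:12])];out=[]
    for i,n in enumerate(N):
        x,y,w=q[12+3*i:15+3*i]
        for k,p,px in O[n][1]:
            j,ox,oy=off[k]
            out.append((proj(cs[j],R.from_euler("z",w).apply(p)+[x,y,0])[0]-np.array(px)/6-[ox-.42,oy-.42])/.4)
    if split:return out
    return np.r_[np.ravel(out),q[:12]/np.r_[[.002]*3,[.002]*3,[.002]*3,[.002]*3]]
q0=np.r_[np.zeros(12),np.ravel([O[n][0] for n in N])]
r=least_squares(res,q0,loss="soft_l1");q=r.x
pickle.dump([cam(T,q[:6]),cam(S,q[6:12])],open("cams.pkl","wb"))
print(np.round(q[:12]*1000,1));o=iter(res(q,True))
for i,n in enumerate(N):
    v=q[12+3*i:15+3*i];print(n,np.round(v[:2],4),round(np.degrees(v[2]),1),[ (np.round(next(o)*.4,1)).tolist() for _ in O[n][1]])
E
python3 ba.py
```

```text
[ 0.9  0.5  1.2  0.9 -1.5 -1.2 -0.9 -0.5  1.1 -0.6 -2.1  0.2]
board [0.4553 0.3114] -2.6 [[-0.5, -0.2], [0.8, -0.2], [0.3, 1.1], [-0.2, 1.1], [0.3, -0.4], [-0.1, 0.8], [-0.7, -0.3]]
tray [ 0.4647 -0.2983] -16.0 [[0.0, -0.3], [0.4, -0.3], [-0.2, 0.6], [-0.3, 0.2], [-0.2, -0.2], [-0.3, 0.3], [0.4, -0.2], [0.1, -0.5]]
coaster [ 0.6054 -0.1554] -7.8 [[0.1, -0.1], [0.0, 0.3]]
rest [ 0.4348 -0.0153] 5.2 [[0.3, 0.3], [0.1, 0.1], [-0.4, 0.2], [-0.1, 0.5]]
jar [0.5716 0.0006] -17.8 [[0.2, -0.0], [-0.0, 1.3]]
stand [0.6077 0.1721] -3.3 [[-0.1, 0.3], [-0.3, -0.0], [0.0, 0.4], [-0.0, -0.2], [-0.2, -0.6], [0.0, -0.6], [0.0, -0.2], [-0.0, -0.1]]
stick [0.453  0.3146] -15.8 [[0.2, 0.3], [-0.3, -0.1], [-0.4, -0.9], [0.1, -0.3], [1.0, -0.0]]
carton [0.4528 0.3146] -19.3 [[0.0, -0.0], [-2.3, -0.3], [0.6, -0.6], [-0.1, -0.2], [0.5, 0.5], [0.2, 0.2]]
```

```bash
cat > to.py <<'E'
import sys,numpy as np
from rig import ctrl, camrig, readout
from scipy.spatial.transform import Rotation as R
# to.py x y z closing_angle_deg -> delta in tool axes and turn
s=readout.get_state();x,y,z,a=map(float,sys.argv[1:5])
M=R.from_rotvec(s["ee_rot"]).as_matrix()
cur=np.arctan2(M[1,1],M[0,1]);d=(np.radians(a)-cur+np.pi/2)%np.pi-np.pi/2
print("d",np.round(M.T@(np.array([x,y,z])-s["eef_pos"]),4),"turn",round(-d,4),"pos",np.round(s["eef_pos"],4),"close",round(np.degrees(cur),1),"j6",round(s["joint_pos"][5],2),"f",np.round(s["ft_force"],1),"t",s["time"])
E
python3 to.py .52 -.25 .26 -60; python3 to.py .453 .3146 .17 -16
```

```text
d [ 0.3894 -0.2238 -0.036 ] turn -0.1418 pos [ 0.2421 -0.6027  0.2235] close -68.1 j6 -0.17 f [ 0.6 -0.6 -0.1] t 0.1
d [ 0.5375 -0.7726  0.0549] turn -0.9097 pos [ 0.2421 -0.6027  0.2235] close -68.1 j6 -0.17 f [ 0.6 -0.6 -0.1] t 0.1
```

Units first: shifts go in shares of 0.75 m and turns go in shares of 120 degrees. So 0.38 m / 0.75 = 0.5067, 0.36 m / 0.75 = 0.48, -0.45 rad / 2.0944 = -0.2149.

```bash
python3 nudge.py '{"jaw":[0.094,0.094,0.094,0.094,0.094,0.094,0.094,0.094,0.094,0.094],"x":[0.0533,0.1067,0.16,0.2133,0.2667,0.32,0.3733,0.4267,0.48,0.5067],"y":[-0.0293,-0.06,-0.0893,-0.12,-0.1493,-0.1787,-0.2093,-0.24,-0.2667,-0.2933],"z":[-0.0053,-0.0107,-0.016,-0.0213,-0.0267,-0.032,-0.0373,-0.04,-0.04,-0.04],"rz":[-0.0095,-0.0239,-0.0477,-0.0716,-0.0955,-0.1194,-0.1432,-0.1671,-0.191,-0.2149]}' 20; python3 to.py .453 .3146 .2 -16
```

```text
time: 1.1
eef_pos: [0.5144, -0.2551, 0.2542]
ee_rot: [-2.871, -1.275, -0.0]
ft_force: [0.1, 0.0, -1.3]
opening: 0.0942
grip_force: 0.0
d [ 0.3815 -0.4275  0.0545] turn -0.4555 pos [ 0.5144 -0.2551  0.2542] close -42.1 j6 0.08 f [ 0.1  0.  -1.3] t 1.1
```

Scaled: -0.355 m / 0.75 = -0.4733, 0.05 m / 0.75 = 0.0667, -0.05 rad / 2.0944 = -0.0239.

```bash
python3 nudge.py '{"jaw":[0.05,0.05,0.05,0.05,0.05,0.05,0.05,0.05,0.05,0.05],"x":[0.0427,0.0853,0.128,0.1707,0.2133,0.256,0.2987,0.34,0.3827,0.424],"y":[-0.048,-0.096,-0.1427,-0.1907,-0.2373,-0.2853,-0.3333,-0.38,-0.4267,-0.4733],"z":[0,0,0.0067,0.0133,0.0267,0.0333,0.04,0.0467,0.0533,0.0667],"rz":[-0.0239,-0.0477,-0.0716,-0.0955,-0.1194,-0.1432,-0.1671,-0.191,-0.2149,-0.2175]}' ; python3 to.py .453 .3146 .15 -16
```

```text
time: 2.1
eef_pos: [0.4643, 0.2187, 0.2047]
ee_rot: [2.511, 1.886, 0.002]
ft_force: [-0.0, -0.2, -1.0]
opening: 0.0504
grip_force: 0.0
d [ 0.0889 -0.0377  0.0547] turn -0.0031 pos [0.4643 0.2187 0.2047] close -16.2 j6 0.5 f [-0.  -0.2 -1. ] t 2.1
```

Scaled: -0.073 m / 0.75 = -0.0973, -0.07 m / 0.75 = -0.0933.

```bash
python3 nudge.py '{"jaw":[0.05,0.05,0.05,0.05,0.05,0.05,0.05,0.05],"x":[0.0267,0.0533,0.08,0.084,0.084,0.084,0.084,0.084],"y":[-0.0267,-0.06,-0.0933,-0.0973,-0.0973,-0.0973,-0.0973,-0.0973],"z":[0,0.0133,0.02,0.0267,0.04,0.0533,0.0533,0.0533],"rz":[0,0,0,0,0,0,0,0]}'; python3 to.py .453 .3146 .093 -16
python3 - <<'E'
from geo import *;from rig import ctrl, camrig, readout
T,S=pickle.load(open("cams.pkl","rb"));st=readout.get_state()
tip=st["eef_pos"]+[0,0,-ctrl.tips_ahead]
ims=[]
for n,c,(x,y,w,h) in(("top",T,(130,170,64,75)),("side",S,(165,190,90,100))):
    im=camrig.snapshot(n)["image"][:,:,::-1].copy();p=proj(c,tip)[0];print(n,p)
    im=cv2.resize(im[y:y+h,x:x+w],(400,400*h//w if 400*h//w<600 else 600));cv2.drawMarker(im,tuple(int(v) for v in (p-[x,y])*400/w),(0,0,255),0,12);ims.append(cv2.resize(im,(400,450)))
cv2.imwrite("pics/g1.png",np.hstack(ims))
E
```

```text
time: 2.9
eef_pos: [0.4126, 0.2967, 0.164]
ee_rot: [-2.514, -1.883, 0.001]
ft_force: [-0.7, 0.3, -0.1]
opening: 0.0501
grip_force: 0.0
d [0.0285 0.0338 0.071 ] turn -0.0059 pos [0.4126 0.2967 0.164 ] close -16.3 j6 0.69 f [-0.7  0.3 -0.1] t 2.9
top [155.98566748 209.84746243]
side [233.97618811 213.10607118]
```

View pics/g1.png

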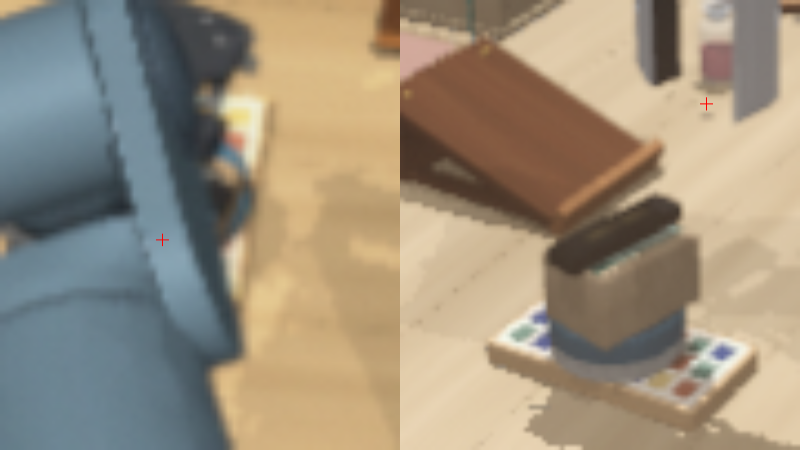

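The picture shows the tips at (660,80) and (755,118), and their midpoint matches the projected marker at (707,103), so the calibration agrees with the arm. The stick is untouched.

```bash
python3 nudge.py '{"jaw":[0.05,0.05,0.05,0.05,0.05,0.05],"x":[0.0193,0.038,0.038,0.038,0.038,0.038],"y":[0.0227,0.0451,0.0451,0.0451,0.0451,0.0451],"z":[0,0,0.0267,0.0467,0.0467,0.0467],"rz":[0,0,0,0,0,0]}'; python3 to.py .453 .3146 .093 -16.5
python3 - <<'E'
from geo import *;from rig import ctrl, camrig, readout
T,S=pickle.load(open("cams.pkl","rb"));st=readout.get_state()
tip=st["eef_pos"]+[0,0,-ctrl.tips_ahead]
x,y,w,h=165,190,90,90
im=camrig.snapshot("side")["image"][:,:,::-1].copy();p=proj(S,tip)[0]
im=cv2.resize(im[y:y+h,x:x+w],(600,600),interpolation=cv2.INTER_CUBIC);cv2.drawMarker(im,tuple(int(v) for v in (p-[x,y])*600/w),(0,0,255),0,12)
cv2.imwrite("pics/g2.png",im)
E
```

```text
time: 3.6
eef_pos: [0.4523, 0.3153, 0.1293]
ee_rot: [-2.513, -1.885, 0.001]
ft_force: [0.3, -0.3, 0.0]
opening: 0.0503
grip_force: 0.0
d [-0.0004  0.0009  0.0363] turn 0.0043 pos [0.4523 0.3153 0.1293] close -16.3 j6 0.69 f [ 0.3 -0.3  0. ] t 3.6
```

View pics/g2.png

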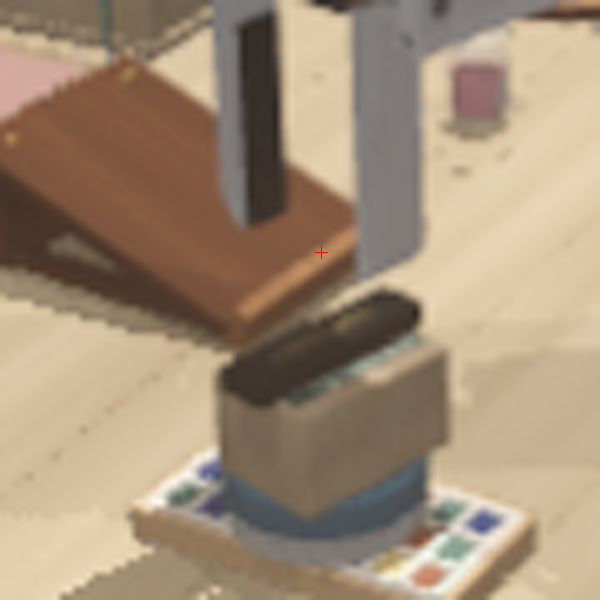

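The jaws straddle the stick: tip midpoint (321,252), directly above the stick's centre (320,345). I'll descend and grip.

Scaled: 0.0355 m / 0.75 = 0.0473, 0.018 m / 0.75 = 0.024.

```bash
python3 nudge.py '{"jaw":[0.05,0.05,0.05,0.05,0.01,0.01,0.01,0.01],"x":[0,0,0,0,0,0,0,0],"y":[0,0,0,0,0,0,0,0],"z":[0.024,0.0473,0.0473,0.0473,0.0473,0.0473,0.0473,0.0473],"rz":[0,0,0,0,0,0,0,0]}' 15
python3 to.py .453 .3146 .16 -16.5
```

```text
time: 4.45
eef_pos: [0.4528, 0.3156, 0.0944]
ee_rot: [2.513, 1.885, 0.001]
ft_force: [-0.1, -0.3, -0.5]
opening: 0.0214
grip_force: 0.1
d [-0.0009  0.0005 -0.0656] turn 0.0045 pos [0.4528 0.3156 0.0944] close -16.2 j6 0.69 f [-0.1 -0.3 -0.5] t 4.45
```

Scaled: -0.06 m / 0.75 = -0.08, -0.03 m / 0.75 = -0.04.

```bash
python3 nudge.py '{"jaw":[0.01,0.01,0.01,0.01,0.01,0.01],"x":[0,0,0,0,0,0],"y":[0,0,0,0,0,0],"z":[0,0,-0.0133,-0.04,-0.08,-0.08],"rz":[0,0,0,0,0,0]}'
python3 to.py .4348 -.0153 .13 5.2
```

```text
time: 5.05
eef_pos: [0.4553, 0.3167, 0.1588]
ee_rot: [2.511, 1.884, 0.013]
ft_force: [0.1, -0.1, 0.2]
opening: 0.0188
grip_force: 15.0
d [-0.3247  0.073   0.0275] turn -0.3742 pos [0.4553 0.3167 0.1588] close -16.2 j6 0.69 f [ 0.1 -0.1  0.2] t 5.05
```

Scaled: -0.3247 m / 0.75 = -0.4329, -0.3 m / 0.75 = -0.4, -0.3742 rad / 2.0944 = -0.1787.

```bash
python3 nudge.py '{"jaw":[0.01,0.01,0.01,0.01,0.01,0.01,0.01,0.01,0.01,0.01],"x":[-0.04,-0.0933,-0.1467,-0.2,-0.2533,-0.3067,-0.36,-0.4,-0.4329,-0.4329],"y":[0.0093,0.0213,0.0333,0.0453,0.0573,0.0693,0.0813,0.0907,0.0973,0.0973],"z":[0,0,0,0,0,0,0,0,0,0],"rz":[-0.0191,-0.0382,-0.0573,-0.0812,-0.105,-0.1289,-0.1528,-0.1719,-0.1787,-0.1787]}'
python3 nudge.py '{"jaw":[0.01,0.01,0.01,0.01],"x":[0,0,0,0],"y":[0,0,0,0],"z":[0.0267,0.04,0.04,0.04],"rz":[0,0,0,0]}'
python3 to.py .4348 -.0153 .0355 5.2
```

```text
time: 6.05
eef_pos: [0.4315, -0.0186, 0.1536]
ee_rot: [-2.123, -2.315, 0.001]
ft_force: [0.4, -0.5, -1.4]
opening: 0.0187
grip_force: 15.0
time: 6.45
eef_pos: [0.4318, -0.016, 0.1238]
ee_rot: [-2.117, -2.32, 0.0]
ft_force: [0.4, -0.7, -0.4]
opening: 0.0187
grip_force: 15.0
d [0.0004 0.0031 0.0883] turn 0.0008 pos [ 0.4318 -0.016   0.1238] close 5.2 j6 -0.39 f [ 0.4 -0.7 -0.4] t 6.45
```

Scaled: 0.08 m / 0.75 = 0.1067, 0.07 m / 0.75 = 0.0933.

```bash
python3 nudge.py '{"jaw":[0.01,0.01,0.01,0.01,0.01,0.01],"x":[0.0005,0.0005,0.0005,0.0005,0.0005,0.0005],"y":[0.004,0.004,0.004,0.004,0.004,0.004],"z":[0.0267,0.0667,0.0933,0.1067,0.1067,0.1067],"rz":[0,0,0,0,0,0]}'
python3 to.py .4348 -.0153 .035 5.2
python3 - <<'E'
from geo import *;from rig import ctrl, camrig, readout
x,y,w,h=240,180,75,70
im=camrig.snapshot("side")["image"][:,:,::-1].copy()
im=cv2.resize(im[y:y+h,x:x+w],None,fx=8,fy=8,interpolation=cv2.INTER_CUBIC)
cv2.imwrite("pics/g3.png",im)
E
```

```text
time: 7.05
eef_pos: [0.4357, -0.0161, 0.045]
ee_rot: [2.117, 2.319, 0.001]
ft_force: [0.9, -0.0, -0.4]
opening: 0.0186
grip_force: 15.0
d [ 0.0009 -0.0009  0.01  ] turn 0.0002 pos [ 0.4357 -0.0161  0.045 ] close 5.2 j6 -0.39 f [ 0.9 -0.  -0.4] t 7.05
```

View pics/g3.png

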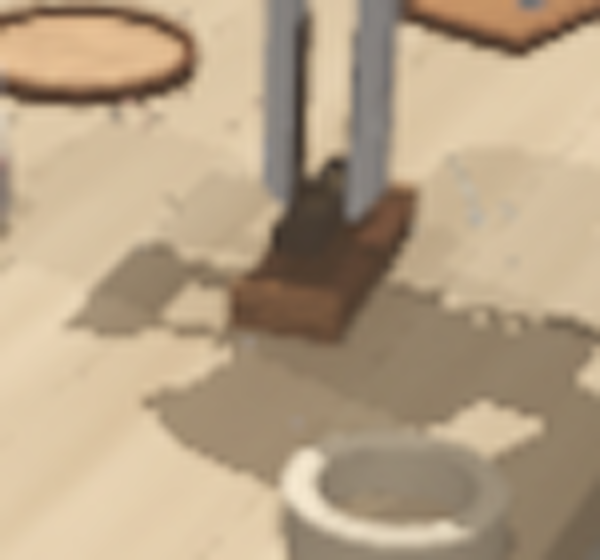

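The stick sits over the rest, centred across it, with its near end (305,235) inside the near cleat (285,285). Lowering onto the top next.

Scaled: 0.0105 m / 0.75 = 0.014, 0.0095 m / 0.75 = 0.0127.

```bash
python3 nudge.py '{"jaw":[0.01,0.01,0.01,0.01,0.01,0.01],"x":[0,0,0,0,0,0],"y":[0,0,0,0,0,0],"z":[0.0053,0.0107,0.0127,0.014,0.014,0.014],"rz":[0,0,0,0,0,0]}'
python3 nudge.py '{"jaw":[0.03,0.03,0.03,0.03,0.036,0.05,0.06,0.07],"x":[0,0,0,0,0,0,0,0],"y":[0,0,0,0,0,0,0,0],"z":[0,0,0,-0.0067,-0.04,-0.0933,-0.16,-0.16],"rz":[0,0,0,0,0,0,0,0]}'
python3 to.py .4528 .3146 .14 -19.3
```

```text
time: 7.7
eef_pos: [0.4349, -0.0161, 0.0346]
ee_rot: [-2.117, -2.319, 0.001]
ft_force: [-5.2, 0.7, 13.7]
opening: 0.0187
grip_force: 15.0
time: 8.5
eef_pos: [0.4393, -0.0172, 0.1607]
ee_rot: [2.11, 2.311, 0.009]
ft_force: [0.5, -0.5, -0.1]
opening: 0.0565
grip_force: 0.0
d [0.3293 0.0433 0.0195] turn 0.4278 pos [ 0.4393 -0.0172  0.1607] close 5.2 j6 -0.39 f [ 0.5 -0.5 -0.1] t 8.5
```

Scaled: 0.329 m / 0.75 = 0.4387, 0.15 m / 0.75 = 0.2, 0.428 rad / 2.0944 = 0.2044.

```bash
python3 nudge.py '{"jaw":[0.07,0.07,0.07,0.07,0.07,0.07,0.07,0.07,0.07,0.07],"x":[0.04,0.0933,0.1467,0.2,0.2533,0.3067,0.36,0.4133,0.4387,0.4387],"y":[0.0053,0.012,0.0187,0.0267,0.0333,0.04,0.0467,0.0533,0.0573,0.0573],"z":[0,0,0,0,0,0,0,0,0,0],"rz":[0.0191,0.043,0.0668,0.0907,0.1146,0.1432,0.1719,0.1958,0.2044,0.2044]}'
python3 nudge.py '{"jaw":[0.07,0.07],"x":[0,0],"y":[0,0],"z":[0,0],"rz":[0,0]}'
python3 to.py .4528 .3146 .066 -19.3
python3 - <<'E'
from geo import *;from rig import ctrl, camrig, readout
T,S=pickle.load(open("cams.pkl","rb"));st=readout.get_state()
p=proj(S,st["eef_pos"]+[0,0,-.019])[0]
im=camrig.snapshot("side")["image"][:,:,::-1].copy()
o=[]
for x,y,w,h in((170,190,80,90),(240,180,80,90)):
    c=cv2.resize(im[y:y+h,x:x+w],None,fx=5,fy=5,interpolation=cv2.INTER_CUBIC);cv2.drawMarker(c,tuple(int(v) for v in (p-[x,y])*5),(0,0,255),0,12);o.append(c)
cv2.imwrite("pics/g4.png",np.hstack(o))
E
```

```text
time: 9.5
eef_pos: [0.4474, 0.3174, 0.1529]
ee_rot: [-2.56, -1.821, 0.001]
ft_force: [0.5, -0.4, -0.1]
opening: 0.0701
grip_force: 0.0
time: 9.7
eef_pos: [0.4477, 0.3145, 0.1531]
ee_rot: [2.564, 1.816, -0.001]
ft_force: [-0.7, -0.4, -0.5]
opening: 0.0699
grip_force: 0.0
d [0.0018 0.0048 0.0871] turn -0.0013 pos [0.4477 0.3145 0.1531] close -19.4 j6 0.74 f [-0.7 -0.4 -0.5] t 9.7
```

View pics/g4.png

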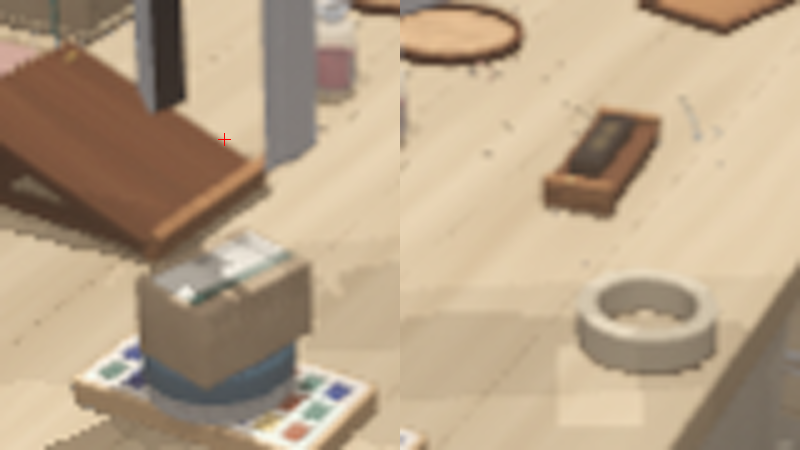

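The stick lies on the rest between both cleats (centre about (603,145)), and the carton is undisturbed with its full top visible, corners (138,285), (205,305), (311,262), (245,232). I'll check both numerically.

```bash
cat > pt.py <<'E'
from geo import *
T,S=pickle.load(open("cams.pkl","rb"))
def at(c,px,z): # px -> world xy at height z
    return least_squares(lambda q:proj(c,[q[0],q[1],z])[0]-px,[.45,.1]).x
E
python3 - <<'E'
from pt import *
for p in [(138,285),(205,305),(311,262),(245,232)]: print(at(S,np.array(p)/5+[170-.4,190-.4],.072))
for p in [(203,145),(185,172),(222,117)]: print("stick",at(S,np.array(p)/5+[240-.4,180-.4],.022))
print(fit([(S,[0,3,2,1],np.array([(138,285),(205,305),(311,262),(245,232)])/5+[169.6,189.6])],np.c_[corners(.044,.062),[0]*4],[.45,.31,.072,-.3]))
E
```

```text
[0.47741543 0.34041289]
[0.44396378 0.34129632]
[0.42223578 0.29118329]
[0.46087676 0.28146849]
stick [ 0.43412445 -0.0097979 ]
stick [0.42949569 0.02712879]
stick [ 0.43905566 -0.05064685]
(array([ 0.47103398,  0.28272215,  0.05013762, -0.29179979]), array([[ 0.3, -1.1],
       [ 0.1,  2.2],
       [-0.2,  0.2],
       [-0.2, -0.4]]))
```

Scaled: 0.086 m / 0.75 = 0.1147, 0.075 m / 0.75 = 0.1.

```bash
python3 nudge.py '{"jaw":[0.07,0.07,0.07,0.07,0.07,0.07,0.03,0.03,0.03,0.03],"x":[0.0013,0.0013,0.0013,0.0013,0.0013,0.0013,0.0013,0.0013,0.0013,0.0013],"y":[0.0053,0.0053,0.0053,0.0053,0.0053,0.0053,0.0053,0.0053,0.0053,0.0053],"z":[0.0267,0.0667,0.1,0.1147,0.1147,0.1147,0.1147,0.1147,0.1147,0.1147],"rz":[0,0,0,0,0,0,0,0,0,0]}' 12
python3 nudge.py '{"jaw":[0.03,0.03,0.03],"x":[0,0,0],"y":[0,0,0],"z":[0,0,0],"rz":[0,0,0]}'
python3 to.py .4528 .3146 .16 -19.3
```

```text
time: 10.75
eef_pos: [0.4522, 0.3154, 0.0681]
ee_rot: [2.563, 1.817, 0.001]
ft_force: [-0.6, -0.4, 2.7]
opening: 0.0436
grip_force: 11.9
time: 11.05
eef_pos: [0.4522, 0.3154, 0.068]
ee_rot: [2.563, 1.817, 0.001]
ft_force: [-1.7, -0.8, 5.6]
opening: 0.0443
grip_force: 11.9
d [-0.0005  0.0008 -0.092 ] turn -0.0004 pos [0.4522 0.3154 0.068 ] close -19.3 j6 0.74 f [-1.7 -0.8  5.6] t 11.05
```

Scaled: -0.09 m / 0.75 = -0.12, -0.035 m / 0.75 = -0.0467.

```bash
python3 nudge.py '{"jaw":[0.03,0.03,0.03,0.03,0.03,0.03,0.03],"x":[0,0,0,0,0,0,0],"y":[0,0,0,0,0,0,0],"z":[-0.0067,-0.02,-0.0467,-0.0867,-0.12,-0.12,-0.12],"rz":[0,0,0,0,0,0,0]}'
python3 to.py .50 -.05 .16 -17;python3 to.py .4647 -.2983 .16 -16
```

```text
time: 11.75
eef_pos: [0.452, 0.3151, 0.1575]
ee_rot: [2.563, 1.817, 0.001]
ft_force: [-0.1, 0.0, -1.1]
opening: 0.0442
grip_force: 11.9
d [-0.3286  0.1662 -0.0025] turn -0.0406 pos [0.452  0.3151 0.1575] close -19.3 j6 0.74 f [-0.1  0.  -1.1] t 11.75
d [-0.5746  0.2151 -0.0026] turn -0.0581 pos [0.452  0.3151 0.1575] close -19.3 j6 0.74 f [-0.1  0.  -1.1] t 11.75
```

Scaled: -0.335 m / 0.75 = -0.4467, -0.325 m / 0.75 = -0.4333, -0.034 rad / 2.0944 = -0.0162.

```bash
python3 nudge.py '{"jaw":[0.03,0.03,0.03,0.03,0.03,0.03,0.03,0.03,0.03,0.03],"x":[-0.0267,-0.0733,-0.1267,-0.18,-0.2333,-0.2867,-0.34,-0.3933,-0.4333,-0.4467],"y":[0.01,0.0275,0.0475,0.0673,0.0873,0.1073,0.1273,0.1472,0.1623,0.1672],"z":[0,0,0,0,0,0,0,0,0,0],"rz":[-0.0014,-0.0029,-0.0043,-0.0062,-0.0081,-0.01,-0.0119,-0.0138,-0.0158,-0.0162]}'
python3 nudge.py '{"jaw":[0.03,0.03,0.03,0.03,0.03,0.03,0.03,0.03,0.03],"x":[-0.04,-0.0933,-0.1467,-0.2,-0.2533,-0.3,-0.3187,-0.3187,-0.3187],"y":[0.0149,0.0349,0.0549,0.0749,0.0948,0.1123,0.12,0.12,0.12],"z":[0,0,0,0,0,0,0,0,0],"rz":[-0.0014,-0.0029,-0.0057,-0.0076,-0.0095,-0.0115,-0.0115,-0.0115,-0.0115]}'
python3 to.py .4647 -.2983 .05 -16
```

```text
time: 12.75
eef_pos: [0.4583, -0.0445, 0.1558]
ee_rot: [-2.533, -1.854, 0.003]
ft_force: [0.8, 0.2, -1.9]
opening: 0.0441
grip_force: 11.9
time: 13.65
eef_pos: [0.4737, -0.2957, 0.1564]
ee_rot: [-2.506, -1.89, -0.0]
ft_force: [-0.6, 0.9, 0.3]
opening: 0.0441
grip_force: 11.9
d [-0.0052 -0.0077  0.1064] turn 0.0007 pos [ 0.4737 -0.2957  0.1564] close -16.0 j6 -0.48 f [-0.6  0.9  0.3] t 13.65
```

Scaled: 0.106 m / 0.75 = 0.1413, 0.09 m / 0.75 = 0.12.

```bash
python3 nudge.py '{"jaw":[0.03,0.03,0.03,0.03,0.03,0.03,0.03],"x":[-0.0069,-0.0069,-0.0069,-0.0069,-0.0069,-0.0069,-0.0069],"y":[-0.0103,-0.0103,-0.0103,-0.0103,-0.0103,-0.0103,-0.0103],"z":[0.0267,0.08,0.12,0.1413,0.1413,0.1413,0.1413],"rz":[0,0,0,0,0,0,0]}'
python3 to.py .4647 -.2983 .0355 -16
python3 - <<'E'
from geo import *;from rig import ctrl, camrig, readout
im=camrig.snapshot("side")["image"][:,:,::-1].copy()
x,y,w,h=275,140,60,60
cv2.imwrite("pics/g5.png",cv2.resize(im[y:y+h,x:x+w],None,fx=8,fy=8,interpolation=cv2.INTER_CUBIC))
E
```

```text
time: 14.35
eef_pos: [0.4661, -0.3003, 0.053]
ee_rot: [2.506, 1.89, 0.001]
ft_force: [-0.9, -0.2, 0.3]
opening: 0.0446
grip_force: 11.9
d [ 0.0015 -0.0019  0.0175] turn 0.0009 pos [ 0.4661 -0.3003  0.053 ] close -15.9 j6 -0.5 f [-0.9 -0.2  0.3] t 14.35
```

View pics/g5.png

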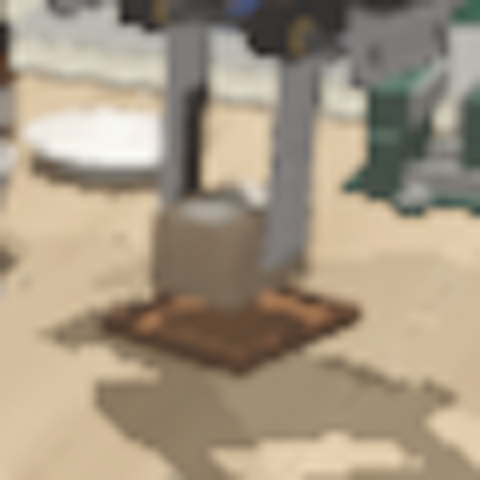

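The carton hangs over the middle of the tray (tray corners about (100,320), (355,312), (240,370)). Lowering and releasing.

Units first: shifts go in shares of 0.75 m and turns go in shares of 120 degrees. So 0.0175 m / 0.75 = 0.0233, 0.017 m / 0.75 = 0.0227.

```bash
python3 nudge.py '{"jaw":[0.03,0.03,0.03,0.03,0.03,0.03],"x":[0.0013,0.0013,0.0013,0.0013,0.0013,0.0013],"y":[-0.002,-0.002,-0.002,-0.002,-0.002,-0.002],"z":[0.008,0.016,0.02,0.0227,0.0233,0.0233],"rz":[0,0,0,0,0,0]}'
python3 nudge.py '{"jaw":[0.06,0.06,0.06,0.06,0.06,0.07,0.08,0.09,0.09],"x":[0,0,0,0,0,0,0,0,0],"y":[0,0,0,0,0,0,0,0,0],"z":[0,0,0,-0.0133,-0.0533,-0.1067,-0.16,-0.1733,-0.1733],"rz":[0,0,0,0,0,0,0,0,0]}'
python3 to.py .4528 .3146 .15 -25
```

```text
time: 15.0
eef_pos: [0.4638, -0.2989, 0.0352]
ee_rot: [-2.507, -1.89, 0.001]
ft_force: [-4.4, 3.1, 11.9]
opening: 0.044
grip_force: 12.0
time: 15.9
eef_pos: [0.4649, -0.2998, 0.1664]
ee_rot: [2.505, 1.888, 0.001]
ft_force: [-0.1, -0.6, -0.9]
opening: 0.088
grip_force: 0.0
d [ 0.5873 -0.1811  0.0143] turn 0.1571 pos [ 0.4649 -0.2998  0.1664] close -16.0 j6 -0.5 f [-0.1 -0.6 -0.9] t 15.9
```

```bash
python3 - <<'E'
from geo import *;from rig import ctrl, camrig, readout
a=camrig.snapshot("top")["image"][:,:,::-1];b=camrig.snapshot("side")["image"][:,:,::-1]
f=lambda im,x,y,w,h:cv2.resize(im[y:y+h,x:x+w],(w*6,h*6),interpolation=cv2.INTER_CUBIC)
cv2.imwrite("pics/t1.png",np.hstack([f(a,140,180,50,50),f(b,180,235,70,50)]))
E
```

```text
(no output)
```

View pics/t1.png

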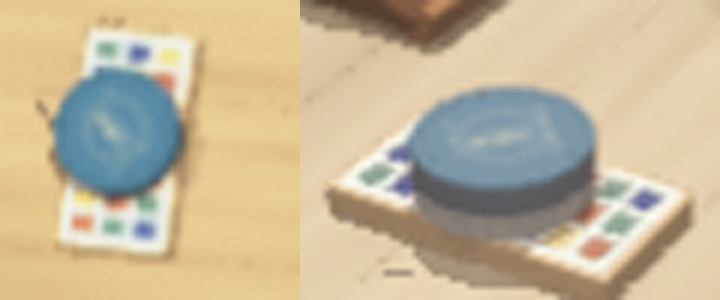

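Tin lid centre is at crop (118,131) in the top view and (204,138) in the side panel; the board is unmoved.

Scaled: 0.38 m / 0.75 = 0.5067, 0.34 m / 0.75 = 0.4533, 0.1 rad / 2.0944 = 0.0477.

```bash
python3 - <<'E'
from pt import *
a=np.array((118,131))/6+[139.6,179.6];b=np.array((204.5,138))/6+[179.6,234.6]
print(at(T,a,.036),at(S,b,.036),least_squares(lambda q:np.r_[proj(T,q)[0]-a,proj(S,q)[0]-b],[.45,.3,.03]).x)
E
python3 nudge.py '{"jaw":[0.094,0.094,0.094,0.094,0.094,0.094,0.094,0.094,0.094,0.094],"x":[0.0267,0.08,0.1333,0.1867,0.24,0.2933,0.3467,0.4,0.4533,0.5067],"y":[-0.008,-0.0247,-0.0413,-0.0573,-0.074,-0.0907,-0.1067,-0.1233,-0.14,-0.156],"z":[0,0,0,0,0,0,0,0,0,0],"rz":[0.0024,0.0072,0.0119,0.0167,0.0215,0.0263,0.031,0.0382,0.043,0.0477]}'
python3 to.py .4528 .3146 .13 -25
```

```text
[0.45678892 0.31270496] [0.45542436 0.31322251] [0.45625043 0.31251597 0.03545236]
time: 17.0
eef_pos: [0.4543, 0.1003, 0.1616]
ee_rot: [-2.599, -1.761, 0.006]
ft_force: [1.0, -0.2, -0.2]
opening: 0.0938
grip_force: 0.0
d [ 0.1985 -0.0808  0.0316] turn 0.0564 pos [0.4543 0.1003 0.1616] close -21.8 j6 0.35 f [ 1.  -0.2 -0.2] t 17.0
```

Scaled: 0.196 m / 0.75 = 0.2613, 0.185 m / 0.75 = 0.2467, 0.056 rad / 2.0944 = 0.0267.

```bash
python3 to.py .456 .3125 .13 -25;python3 nudge.py '{"jaw":[0.094,0.094,0.094,0.094,0.094,0.094,0.094,0.094,0.094,0.094],"x":[0.04,0.0933,0.1467,0.2,0.2467,0.2613,0.2613,0.2613,0.2613,0.2613],"y":[-0.0167,-0.0373,-0.06,-0.0827,-0.0973,-0.1027,-0.1027,-0.1027,-0.1027,-0.1027],"z":[0,0,0,0,0,0,0,0.0267,0.04,0.04],"rz":[0.0048,0.0143,0.0191,0.0239,0.0267,0.0267,0.0267,0.0267,0.0267,0.0267]}'
python3 to.py .456 .3125 .041 -25
```

```text
d [ 0.1978 -0.077   0.0316] turn 0.0564 pos [0.4543 0.1003 0.1616] close -21.8 j6 0.35 f [ 1.  -0.2 -0.2] t 17.0
time: 18.0
eef_pos: [0.4558, 0.3073, 0.1315]
ee_rot: [-2.649, -1.687, 0.008]
ft_force: [-0.5, -0.3, 0.1]
opening: 0.0933
grip_force: 0.0
d [ 0.0052 -0.0017  0.0904] turn -0.0005 pos [0.4558 0.3073 0.1315] close -25.0 j6 0.82 f [-0.5 -0.3  0.1] t 18.0
```

Scaled: 0.09 m / 0.75 = 0.12, 0.08 m / 0.75 = 0.1067.

```bash
python3 nudge.py '{"jaw":[0.094,0.094,0.094,0.094,0.094,0.094,0.094],"x":[0.0067,0.0067,0.0067,0.0067,0.0067,0.0067,0.0067],"y":[-0.002,-0.002,-0.002,-0.002,-0.002,-0.002,-0.002],"z":[0.0133,0.0533,0.0867,0.1067,0.12,0.12,0.12],"rz":[0,0,0,0,0,0,0]}'
python3 to.py .456 .3125 .041 -25
python3 nudge.py '{"jaw":[0.06,0.06,0.06,0.06,0.06,0.06],"x":[0,0,0,0,0,0],"y":[0,0,0,0,0,0],"z":[0,0,0,0,0,0],"rz":[0,0,0,0,0,0]}' 15
python3 to.py .456 .3125 .041 -25
```

```text
time: 18.7
eef_pos: [0.4588, 0.3147, 0.0448]
ee_rot: [2.649, 1.689, 0.002]
ft_force: [-0.7, 0.6, 0.7]
opening: 0.0939
grip_force: 0.0
d [-0.0031 -0.0016  0.0038] turn 0.001 pos [0.4588 0.3147 0.0448] close -24.9 j6 0.83 f [-0.7  0.6  0.7] t 18.7
time: 19.3
eef_pos: [0.4582, 0.3145, 0.0444]
ee_rot: [-2.649, -1.689, -0.001]
ft_force: [-0.9, -0.4, 3.8]
opening: 0.067
grip_force: 15.0
d [-0.0028 -0.0011  0.0034] turn 0.001 pos [0.4582 0.3145 0.0444] close -24.9 j6 0.83 f [-0.9 -0.4  3.8] t 19.3
```

Scaled: -0.12 m / 0.75 = -0.16, -0.115 m / 0.75 = -0.1533.

```bash
python3 nudge.py '{"jaw":[0.06,0.06,0.06,0.06,0.06,0.06,0.06],"x":[0,0,0,0,0,0,0],"y":[0,0,0,0,0,0,0],"z":[-0.0067,-0.02,-0.0533,-0.1067,-0.1533,-0.16,-0.16],"rz":[0,0,0,0,0,0,0]}'
python3 to.py .48 -.08 .165 -25;python3 to.py .6054 -.1554 .165 -25
```

```text
time: 20.0
eef_pos: [0.4586, 0.3146, 0.1652]
ee_rot: [2.648, 1.689, 0.004]
ft_force: [0.6, -0.9, -1.1]
opening: 0.0671
grip_force: 15.0
d [-3.488e-01  1.858e-01 -2.000e-04] turn 0.001 pos [0.4586 0.3146 0.1652] close -24.9 j6 0.83 f [ 0.6 -0.9 -1.1] t 20.0
d [-3.643e-01  3.313e-01  1.000e-04] turn 0.001 pos [0.4586 0.3146 0.1652] close -24.9 j6 0.83 f [ 0.6 -0.9 -1.1] t 20.0
```

Scaled: -0.34 m / 0.75 = -0.4533, -0.32 m / 0.75 = -0.4267.

```bash
python3 nudge.py '{"jaw":[0.06,0.06,0.06,0.06,0.06,0.06,0.06,0.06,0.06,0.06],"x":[-0.0267,-0.0733,-0.1267,-0.18,-0.2333,-0.2867,-0.34,-0.3867,-0.4267,-0.4533],"y":[0.0133,0.0387,0.0667,0.096,0.124,0.152,0.1813,0.2067,0.2333,0.2667],"z":[0,0,0,0,0,0,0,0,0,0],"rz":[0,0,0,0,0,0,0,0,0,0]}'
python3 to.py .6054 -.1554 .165 -25
```

```text
time: 21.0
eef_pos: [0.494, -0.0797, 0.1613]
ee_rot: [-2.647, -1.685, 0.005]
ft_force: [1.3, 0.7, -0.8]
opening: 0.0669
grip_force: 15.0
d [-0.0214  0.133  -0.0044] turn -0.0008 pos [ 0.494  -0.0797  0.1613] close -25.0 j6 0.05 f [ 1.3  0.7 -0.8] t 21.0
```

Scaled: 0.133 m / 0.75 = 0.1773, 0.125 m / 0.75 = 0.1667.

```bash
python3 nudge.py '{"jaw":[0.06,0.06,0.06,0.06,0.06,0.06,0.06,0.06,0.06,0.06],"x":[-0.0067,-0.0133,-0.02,-0.0267,-0.0293,-0.0293,-0.0293,-0.0293,-0.0293,-0.0293],"y":[0.04,0.0867,0.1333,0.1667,0.1773,0.1773,0.1773,0.1773,0.1773,0.1773],"z":[0,0,0,0,0,0,0.04,0.08,0.08,0.08],"rz":[0,0,0,0,0,0,0,0,0,0]}'
python3 to.py .6054 -.1554 .05 -25
```

```text
time: 22.0
eef_pos: [0.6062, -0.1534, 0.1035]
ee_rot: [-2.647, -1.689, 0.002]
ft_force: [0.2, -0.9, 0.9]
opening: 0.0669
grip_force: 15.0
d [-0.0022  0.0002  0.0535] turn 0.0016 pos [ 0.6062 -0.1534  0.1035] close -24.9 j6 0.01 f [ 0.2 -0.9  0.9] t 22.0
```

Scaled: 0.068 m / 0.75 = 0.0907, 0.04 m / 0.75 = 0.0533.

```bash
python3 nudge.py '{"jaw":[0.06,0.06,0.06,0.06,0.06,0.06,0.06,0.06],"x":[-0.0027,-0.0027,-0.0027,-0.0027,-0.0027,-0.0027,-0.0027,-0.0027],"y":[0,0,0,0,0,0,0,0],"z":[0.0267,0.0533,0.0693,0.08,0.0853,0.0893,0.0907,0.0907],"rz":[0,0,0,0,0,0,0,0]}'
python3 to.py .6054 -.1554 .0355 -25
```

```text
time: 22.8
eef_pos: [0.6068, -0.1562, 0.0364]
ee_rot: [2.648, 1.689, 0.001]
ft_force: [-0.2, -0.9, -1.3]
opening: 0.067
grip_force: 15.0
d [ 0.0002 -0.0016  0.0009] turn 0.001 pos [ 0.6068 -0.1562  0.0364] close -24.9 j6 0.0 f [-0.2 -0.9 -1.3] t 22.8
```

Scaled: 0.0015 m / 0.75 = 0.002, -0.001 m / 0.75 = -0.0013.

```bash
python3 nudge.py '{"jaw":[0.06,0.06,0.06],"x":[0,0,0],"y":[-0.0013,-0.0013,-0.0013],"z":[0.0013,0.002,0.002],"rz":[0,0,0]}'
python3 nudge.py '{"jaw":[0.085,0.085,0.085,0.085,0.09,0.09,0.09,0.09,0.09],"x":[0,0,0,0,0,0,0,0,0],"y":[0,0,0,0,0,0,0,0,0],"z":[0,0,0,-0.0133,-0.04,-0.0933,-0.1467,-0.16,-0.16],"rz":[0,0,0,0,0,0,0,0,0]}'
python3 to.py .50 0.05 .155 -70;python3 to.py .4553 .3114 .155 -92.6
```

```text
time: 23.1
eef_pos: [0.606, -0.1559, 0.0354]
ee_rot: [2.648, 1.689, 0.001]
ft_force: [-1.8, -1.2, 5.7]
opening: 0.0672
grip_force: 15.0
time: 24.0
eef_pos: [0.6069, -0.1562, 0.1571]
ee_rot: [2.645, 1.687, 0.004]
ft_force: [0.2, 0.4, 0.6]
opening: 0.0899
grip_force: 0.0
d [ 0.1419 -0.1839  0.0012] turn 0.7865 pos [ 0.6069 -0.1562  0.1571] close -24.9 j6 0.0 f [0.2 0.4 0.6] t 24.0
d [ 0.3601 -0.3346  0.0005] turn 1.1809 pos [ 0.6069 -0.1562  0.1571] close -24.9 j6 0.0 f [0.2 0.4 0.6] t 24.0
```

Scaled: 0.27 m / 0.75 = 0.36, -0.26 m / 0.75 = -0.3467, 0.43 rad / 2.0944 = 0.2053.

```bash
python3 nudge.py '{"jaw":[0.094,0.094,0.094,0.094,0.094,0.094,0.094,0.094,0.094,0.094],"x":[0.0267,0.06,0.0933,0.1333,0.1733,0.2133,0.2533,0.2933,0.3333,0.36],"y":[-0.0333,-0.0733,-0.12,-0.1667,-0.2067,-0.24,-0.2667,-0.2933,-0.32,-0.3467],"z":[0,0,0,0,0,0,0,0,0,0],"rz":[0.0286,0.0668,0.1098,0.1576,0.2053,0.2531,0.3008,0.3485,0.3963,0.4345]}'
python3 to.py .4553 .3114 .155 -92.6
```

```text
time: 25.0
eef_pos: [0.4818, 0.2003, 0.152]
ee_rot: [3.122, 0.349, -0.006]
ft_force: [0.1, 0.6, -0.5]
opening: 0.094
grip_force: 0.0
d [-0.0014 -0.1142 -0.0029] turn 0.2682 pos [0.4818 0.2003 0.152 ] close -77.2 j6 1.52 f [ 0.1  0.6 -0.5] t 25.0
```

Scaled: -0.114 m / 0.75 = -0.152, -0.112 m / 0.75 = -0.1493, 0.268 rad / 2.0944 = 0.128.

```bash
python3 nudge.py '{"jaw":[0.094,0.094,0.094,0.094,0.094,0.094,0.094,0.094,0.094,0.094],"x":[0,-0.0013,-0.0013,-0.0013,-0.0013,-0.0013,-0.0013,-0.0013,-0.0013,-0.0013],"y":[-0.0333,-0.08,-0.1267,-0.1493,-0.152,-0.152,-0.152,-0.152,-0.152,-0.152],"z":[0,0,0,0,0,0.04,0.0933,0.12,0.12,0.12],"rz":[0.0334,0.0668,0.1003,0.128,0.128,0.128,0.128,0.128,0.128,0.128]}'
python3 to.py .4553 .3114 .0235 -92.6
```

```text
time: 26.0
eef_pos: [0.4571, 0.3088, 0.064]
ee_rot: [3.14, -0.067, -0.002]
ft_force: [0.3, -0.1, 0.8]
opening: 0.0944
grip_force: 0.0
d [-0.0018 -0.0025  0.0405] turn 0.0027 pos [0.4571 0.3088 0.064 ] close -92.4 j6 2.0 f [ 0.3 -0.1  0.8] t 26.0
```

Scaled: 0.04 m / 0.75 = 0.0533, 0.037 m / 0.75 = 0.0493.

```bash
python3 - <<'E'
from geo import *;from rig import ctrl, camrig, readout
a=pickle.load(open("side.pkl","rb"))["image"];b=camrig.snapshot("side")["image"]
for x,y in((240,270),(190,268),(228,282)):
    t=a[y-6:y+7,x-6:x+7];w=b[y-12:y+13,x-12:x+13];r=cv2.matchTemplate(w,t,cv2.TM_CCOEFF_NORMED);print(cv2.minMaxLoc(r)[1::2])
E
python3 nudge.py '{"jaw":[0.094,0.094,0.094,0.094,0.094],"x":[-0.0027,-0.0027,-0.0027,-0.0027,-0.0027],"y":[-0.0033,-0.0033,-0.0033,-0.0033,-0.0033],"z":[0.02,0.04,0.0493,0.0533,0.0533],"rz":[0,0,0,0,0]}'
python3 to.py .4553 .3114 .0235 -92.6
```

```text
(0.7261886596679688, (6, 6))
(0.9933757781982422, (6, 6))
(0.7813842296600342, (6, 6))
time: 26.55
eef_pos: [0.4549, 0.3121, 0.0238]
ee_rot: [3.14, -0.067, -0.002]
ft_force: [0.1, -0.3, -0.3]
opening: 0.0942
grip_force: 0.0
d [0.0004 0.0007 0.0003] turn 0.003 pos [0.4549 0.3121 0.0238] close -92.4 j6 2.01 f [ 0.1 -0.3 -0.3] t 26.55
```

Matches are at zero shift, so the board is unmoved. Gripping.

Scaled: -0.05 m / 0.75 = -0.0667, -0.02 m / 0.75 = -0.0267.

```bash
python3 nudge.py '{"jaw":[0.05,0.05,0.05,0.05,0.05,0.05,0.05,0.05,0.05,0.05],"x":[0,0,0,0,0,0,0,0,0,0],"y":[0,0,0,0,0,0,0,0,0,0],"z":[0,0,0,0,0,0,-0.0067,-0.0267,-0.0667,-0.0667],"rz":[0,0,0,0,0,0,0,0,0,0]}' 25
python3 nudge.py '{"jaw":[0.05,0.05,0.05,0.05],"x":[0,0,0,0],"y":[0,0,0,0],"z":[-0.04,-0.08,-0.1,-0.1],"rz":[0,0,0,0]}'
python3 to.py .6147 .1719 .14 -93.3
```

```text
time: 27.55
eef_pos: [0.4584, 0.3136, 0.0791]
ee_rot: [-3.137, 0.066, -0.013]
ft_force: [1.3, 0.3, -0.7]
opening: 0.0619
grip_force: 25.0
time: 27.95
eef_pos: [0.4567, 0.3128, 0.1515]
ee_rot: [-3.139, 0.067, -0.007]
ft_force: [0.5, 0.8, -1.4]
opening: 0.0614
grip_force: 25.0
d [0.1638 0.1341 0.012 ] turn 0.0151 pos [0.4567 0.3128 0.1515] close -92.4 j6 2.01 f [ 0.5  0.8 -1.4] t 27.95
```

Scaled: 0.1635 m / 0.75 = 0.218, 0.14 m / 0.75 = 0.1867, 0.015 rad / 2.0944 = 0.0072.

```bash
python3 nudge.py '{"jaw":[0.05,0.05,0.05,0.05,0.05,0.05,0.05,0.05,0.05,0.05],"x":[0.0267,0.0667,0.1067,0.1467,0.1867,0.2107,0.218,0.218,0.218,0.218],"y":[0.0213,0.0547,0.088,0.12,0.1533,0.172,0.1787,0.1787,0.1787,0.1787],"z":[0,0,0,0,0,0,0,0.0267,0.06,0.06],"rz":[0.0014,0.0029,0.0043,0.0057,0.0072,0.0072,0.0072,0.0072,0.0072,0.0072]}'
python3 nudge.py '{"jaw":[0.05,0.05],"x":[0,0],"y":[0,0],"z":[0,0],"rz":[0,0]}' 10
python3 to.py .6142 .1718 .086 -93.3
```

```text
time: 28.95
eef_pos: [0.6086, 0.1716, 0.0989]
ee_rot: [3.139, -0.089, -0.016]
ft_force: [-0.8, 0.2, -1.7]
opening: 0.0618
grip_force: 25.0
time: 29.15
eef_pos: [0.6133, 0.1719, 0.1055]
ee_rot: [-3.14, 0.089, -0.002]
ft_force: [1.1, 0.2, -0.8]
opening: 0.0614
grip_force: 10.0
d [0.0009 0.0001 0.0195] turn 0.0007 pos [0.6133 0.1719 0.1055] close -93.3 j6 1.72 f [ 1.1  0.2 -0.8] t 29.15
```

Scaled: 0.034 m / 0.75 = 0.0453, 0.031 m / 0.75 = 0.0413.

```bash
python3 nudge.py '{"jaw":[0.05,0.05,0.05,0.05,0.05,0.05,0.05],"x":[0.0013,0.0013,0.0013,0.0013,0.0013,0.0013,0.0013],"y":[0,0,0,0,0,0,0],"z":[0.0133,0.024,0.0293,0.0333,0.0373,0.0413,0.0453],"rz":[0,0,0,0,0,0,0]}'
python3 to.py .6142 .1718 .061 -93.3
```

```text
time: 29.85
eef_pos: [0.6141, 0.1714, 0.0704]
ee_rot: [-3.14, 0.09, -0.001]
ft_force: [-1.6, 0.1, -0.9]
opening: 0.062
grip_force: 10.0
d [ 0.0001 -0.0004  0.0094] turn 0.0001 pos [0.6141 0.1714 0.0704] close -93.3 j6 1.72 f [-1.6  0.1 -0.9] t 29.85
```

Scaled: 0.009 m / 0.75 = 0.012, 0.008 m / 0.75 = 0.0107.

```bash
python3 nudge.py '{"jaw":[0.05,0.05,0.05,0.05,0.05,0.05],"x":[0,0,0,0,0,0],"y":[0,0,0,0,0,0],"z":[0.0027,0.0053,0.008,0.0107,0.012,0.012],"rz":[0,0,0,0,0,0]}'
python3 to.py .6048 .172 .0563 -93.3
```

```text
time: 30.45
eef_pos: [0.6141, 0.1714, 0.0617]
ee_rot: [3.14, -0.09, 0.0]
ft_force: [-1.4, -0.6, 0.9]
opening: 0.0619
grip_force: 10.0
d [-0.0093 -0.0001  0.0054] turn 0.0001 pos [0.6141 0.1714 0.0617] close -93.3 j6 1.72 f [-1.4 -0.6  0.9] t 30.45
```

Scaled: -0.0105 m / 0.75 = -0.014, -0.009 m / 0.75 = -0.012.

```bash
python3 nudge.py '{"jaw":[0.05,0.05,0.05,0.05,0.05,0.05],"x":[0,-0.004,-0.008,-0.012,-0.014,-0.014],"y":[0,0,0,0,0,0],"z":[0.002,0.0035,0.0049,0.0064,0.0071,0.0071],"rz":[0,0,0,0,0,0]}'
python3 to.py .6048 .172 .0563 -93.3
```

```text
time: 31.05
eef_pos: [0.6052, 0.1721, 0.0582]
ee_rot: [-3.14, 0.09, -0.007]
ft_force: [0.7, -0.3, 5.7]
opening: 0.0618
grip_force: 10.0
d [-0.0004  0.0001  0.0019] turn 0.0002 pos [0.6052 0.1721 0.0582] close -93.3 j6 1.73 f [ 0.7 -0.3  5.7] t 31.05
```

Scaled: -0.003 m / 0.75 = -0.004, -0.002 m / 0.75 = -0.0027.

```bash
for i in 1; do python3 nudge.py '{"jaw":[0.05,0.05,0.05],"x":[-0.0027,-0.004,-0.004],"y":[0,0,0],"z":[0.0004,0.0008,0.0008],"rz":[0,0,0]}'; done; python3 nudge.py '{"jaw":[0.05,0.05,0.05],"x":[-0.0027,-0.004,-0.004],"y":[0,0,0],"z":[0.0005,0.0011,0.0011],"rz":[0,0,0]}'
```

```text
time: 31.35
eef_pos: [0.6042, 0.1719, 0.0579]
ee_rot: [-3.14, 0.091, -0.015]
ft_force: [6.9, -1.7, 3.3]
opening: 0.0618
grip_force: 10.0
time: 31.65
eef_pos: [0.6036, 0.1718, 0.0584]
ee_rot: [-3.14, 0.091, -0.024]
ft_force: [10.7, -2.2, 4.6]
opening: 0.0618
grip_force: 10.0
```

The x-force rose to 10.7 N without further travel, so the board is against the cleat. Release, retreat and look.

Scaled: -0.15 m / 0.75 = -0.2, -0.11 m / 0.75 = -0.1467.

```bash
python3 nudge.py '{"jaw":[0.066,0.085,0.085,0.085,0.085,0.085,0.085,0.085,0.085,0.085],"x":[0.0027,0.0027,0.0027,0.0027,0.0027,0.0027,0.0027,0.0027,0.0027,0.0027],"y":[0,0,0,0,0,0,0,0,0,0],"z":[0,-0.0013,-0.0013,-0.0013,-0.0133,-0.04,-0.0933,-0.1467,-0.2,-0.2],"rz":[0,0,0,0,0,0,0,0,0,0]}'
python3 to.py .42 .12 .21 -93.3
```

```text
time: 32.65
eef_pos: [0.6031, 0.1728, 0.2129]
ee_rot: [-3.138, 0.09, -0.02]
ft_force: [-0.3, 0.9, 0.6]
opening: 0.0849
grip_force: 0.0
d [-0.1798  0.0631  0.0005] turn 0.0004 pos [0.6031 0.1728 0.2129] close -93.3 j6 1.73 f [-0.3  0.9  0.6] t 32.65
```

Scaled: 0.38 m / 0.75 = 0.5067, 0.35 m / 0.75 = 0.4667, -0.06 rad / 2.0944 = -0.0286.

```bash
python3 to.py .42 -.4 .21 -70; python3 nudge.py '{"jaw":[0.085,0.085,0.085,0.085,0.085,0.085,0.085,0.085,0.085,0.085],"x":[-0.04,-0.08,-0.1067,-0.1333,-0.1467,-0.16,-0.1733,-0.1867,-0.1867,-0.1867],"y":[0.04,0.0933,0.1467,0.2,0.2533,0.3067,0.36,0.4133,0.4667,0.5067],"z":[0,0,0,0,0,0,0,0,0,0],"rz":[-0.0143,-0.0286,-0.0477,-0.0668,-0.0859,-0.105,-0.1241,-0.1432,-0.1623,-0.1814]}'
python3 nudge.py '{"jaw":[0.085,0.085,0.085,0.085,0.085,0.085],"x":[0,0,0,0,0,0],"y":[0.0533,0.1067,0.16,0.2,0.2133,0.2133],"z":[0,0,0,0,0,0],"rz":[0,0,0,0,0,0]}'
python3 - <<'E'
from geo import *;from rig import ctrl, camrig, readout
a=camrig.snapshot("top")["image"][:,:,::-1];b=camrig.snapshot("side")["image"][:,:,::-1]
f=lambda im,x,y,w,h,z:cv2.resize(im[y:y+h,x:x+w],(w*z,h*z),interpolation=cv2.INTER_CUBIC)
cv2.imwrite("a.png",a);cv2.imwrite("b.png",b)
c=np.vstack([f(a,180,125,200,110,4)[:, :800],np.hstack([f(b,155,190,80,56,5),f(b,225,165,100,70,4)])])
cv2.imwrite("pics/f1.png",c[:600]);print(c.shape)
E
```

```text
d [-1.501e-01  5.823e-01 -2.000e-04] turn -0.4063 pos [0.6031 0.1728 0.2129] close -93.3 j6 1.73 f [-0.3  0.9  0.6] t 32.65
time: 33.65
eef_pos: [0.437, -0.2009, 0.2046]
ee_rot: [-3.101, -0.504, 0.0]
ft_force: [0.3, 0.1, -0.2]
opening: 0.0849
grip_force: 0.0
time: 34.25
eef_pos: [0.4883, -0.3512, 0.2041]
ee_rot: [-3.1, -0.503, 0.001]
ft_force: [0.6, -1.2, 0.1]
opening: 0.085
grip_force: 0.0
(720, 800, 3)
```

```bash
python3 -c "import cv2;print(cv2.imread('pics/f1.png').shape)"
```

```text
(600, 800, 3)
```

```bash
python3 - <<'E'
import cv2,numpy as np
a=cv2.imread("a.png");b=cv2.imread("b.png")
f=lambda im,x,y,w,h,z:cv2.resize(im[y:y+h,x:x+w],(w*z,h*z),interpolation=cv2.INTER_CUBIC)
cv2.imwrite("pics/f1.png",np.vstack([np.hstack([f(a,180,125,60,60,5),f(a,240,145,125,75,4)]),np.hstack([f(b,155,190,80,60,5),f(b,225,165,100,75,4)])]))
E
```

```text
(no output)
```

View pics/f1.png

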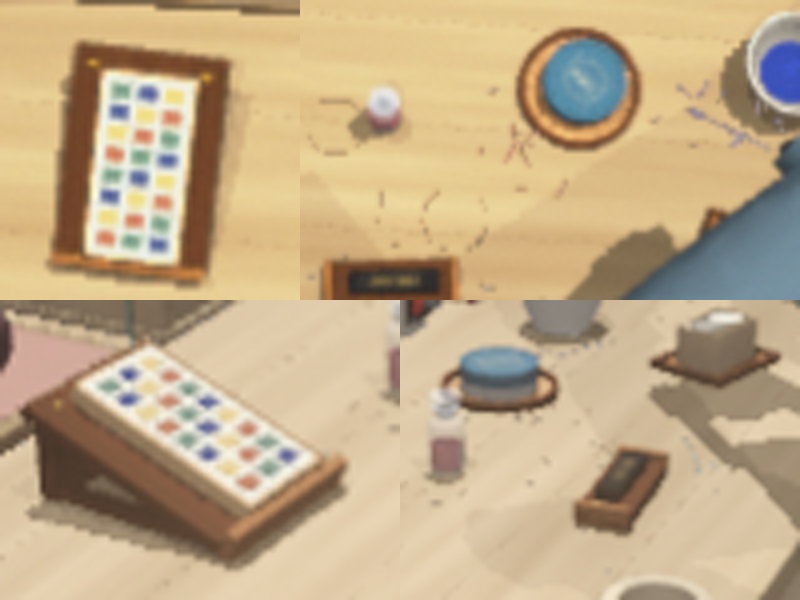

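The final picture shows the tin inside the coaster (583,80), the carton in the tray (717,340), the stick between its cleats (390,282) and the jar standing untouched. The board lies flat up the slope with its lower end at the cleat (135,262). I'll check the gap numerically.

```bash
python3 - <<'E'
from pt import *
c,s=np.cos(np.radians(20)),np.sin(np.radians(20))
sl=lambda u,y,n:np.array((u*c-n*s,y,.033+u*s+n*c))
L=[(.06,.031),(.06,-.031),(-.06,-.031),(-.06,.031)]
tp=np.array([(100,68),(200,78),(180,264),(84,257)])/5+[179.6,124.6]
sp=np.array([(75,85),(150,45),(319,161),(250,212)])/5+[154.6,189.6]
def W(q): # du, dy, dyaw on slope
    r=R.from_euler("z",q[2]).as_matrix()[:2,:2]
    return R.from_euler("z",-3.3,degrees=True).apply([sl(*(r@np.array(l)+q[:2]),.012) for l in L])+[.6077,.1721,0]
for n,f in(("top",lambda q:(proj(T,W(q))-tp).ravel()),("side",lambda q:(proj(S,W(q))-sp).ravel()),("both",lambda q:np.r_[(proj(T,W(q))-tp).ravel(),(proj(S,W(q))-sp).ravel()])):
    r=least_squares(f,[0,0,0],x_scale=.01);print(n,np.round(r.x*1000,1),np.round(r.fun,1))
print("tin",at(T,np.array((583-300,80))/4+[239.6,144.6],.027),at(S,np.array((500-400,362-300))/4+[224.6,164.6],.027))
print("jar",at(S,np.array((444-400,396-300))/4+[224.6,164.6],.061))
E
```

```text
top [ 0.9 -2.2  9.1] [ 0.2 -0.  -0.4 -0.   0.1  0.4  0.1 -0.3]
side [  0.2  -2.7 -20.2] [-0.4  0.1  0.1  0.1  0.5  0.2 -0.1 -0.5]
both [ 0.4 -2.5 -4.7] [ 0.6  0.  -0.1  0.3 -0.1  0.6 -0.1 -0.3 -0.7  0.4 -0.4  0.1  0.4 -0.
  0.1 -0.5]
tin [ 0.60739228 -0.15674156] [ 0.60820306 -0.1608908 ]
jar [ 0.57325128 -0.00071592]
```

The fit puts the board 0.4 mm from the seat, which is within measuring error, and about 2.5 mm off the middle. The tin is centred and the jar unmoved, so I'll hand in.

```bash
python3 -c "
from rig import ctrl, camrig, readout
print(ctrl.close_job())"
```

```text
the job is handed in; nothing more can be done
None
```

The stick, carton, tin and board were set on their places in that order and released, the jar was left standing untouched, and the job was handed in at about 34 s; no verdict was returned.

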